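Park the block trimmer's handwheel and clamp a cassette

TASK

Park the block trimmer: take its handwheel by the red handle, turn it up and over the top, away from you, until you feel the stiff spot pass, and let go just past it, so that the wheel rests by itself in its parking notch; never force it on beyond. Then clamp the yellow cassette on the raised table: one short end under the lip of the brass spring jaw and pushed back against it, the other end pressed down until the fixed steel lip holds it flat on the bed. Do not disturb the other cassettes, the dropper bottles or the beaker.

Things in the scene. Friction and masses are not known exactly. Their poses are not given: they have to be found in the camera images.
- trimmer: block trimmer, fixed to the bench: white casting on a dark 170 x 130 mm base, 125 mm high, grey handwheel on its right (-y) side, lift table with the cassette clamp on top. Origin at the centre of its underside; x points away from the robot (within 0.3 rad), y left, z up.
- axle (a point): point on the handwheel's level axis, 110 mm above the bench, abreast of the middle of the handle, 120 mm to the right (-y) of the trimmer's centre. Axes as the trimmer's; y is the wheel's axis.
- handle (a point): middle of the red handle: a level sleeve 20 mm thick, 70 mm long, standing out to the right (-y) of the wheel, 50 mm from its axis. It spins freely on its pin, so it can be gripped firmly and carried round a 50 mm circle about axle. The wheel (128 mm across) has its face 42 mm left of here. At the start it is on the robot's side, level with the axis to 55 degrees above.
- wheel: the handwheel with its handle, origin on its axis. Turning the handle from the robot's side up, over the top and away needs a push that grows to about 8 to 14 N, then fades to nothing about 1.1 rad from the start and gives way: over the next 0.65 rad the wheel pulls ahead with up to 5 N into the parking notch. Beyond, it is stiff again. Let go too early, it runs back.
- table (a joint): height in m of the lift table over its lowest position, geared to the wheel by 12 mm a radian: near 0 at the start, about 0.0137 where the wheel gives way, 0.0215 in the parking notch, above 0.0275 if the wheel is forced past it. The angle of the handle at the stiff spot differs from start to start by up to 0.35 rad either way.
- clamp_seat (a point): where the clamped cassette's centre belongs, 3 mm above the clamp's bed; rises with the table (168 mm above the bench at the start, 190 mm parked). Axes as the trimmer's. The bed is 20 mm wide (y) and stands 25 mm over the table plate, so fingers can reach 20 mm down beside it. Spring jaw at its -x end, fixed lip at its +x end.
- jaw_face (a point): face of the 22 mm wide brass spring jaw, 3 mm above the bed, at x = -17 mm from the seat; it can be pushed back (-x) up to 7 mm: 3 N at first, 6 N after 4 mm. Its round lip hangs over by 2 mm, from 7.4 to 11.4 mm above the bed. A cassette tilted some 25 degrees, -x end low, slips under it.
- fixed_lip (a point): inner edge of the round steel lip at the bed's +x end, 17.2 mm from the seat; the lip spans 7.4 to 11.4 mm above the bed, the stop face below it is at 19 mm. A steep slope above, up to 16 mm, leads in. With the jaw pushed back 4 mm or more a cassette's far end passes down inside it, and the spring then drives it under the lip.
- yellow_cassette_mid (a point): centre of the yellow embedding cassette, loose, a flat block 38 mm (x) by 28 mm (y) by 6 mm high, 20 g; lies flat on the bench to the left of the trimmer. Either short end may go to the jaw.
- white_cassette: white cassette of the same size, lying loose on the bench; bystander. Origin at the centre of its underside.
- pink_cassette: pink cassette of the same size, lying loose on the bench; bystander. Origin at the centre of its underside.
- pink_bottle: clear dropper bottle with pink liquid and black cap, 43 mm across and 110 mm high, standing behind the trimmer; bystander. Origin at the centre of its underside.
- brown_bottle: brown dropper bottle with a red teat, 43 mm across and 112 mm high, standing behind the trimmer; bystander. Origin at the centre of its underside.
- glass_beaker: glass beaker, 63 mm across and 76 mm high, standing at the back; bystander. Origin at the centre of its underside.
Things that resemble listed ones, but are neither listed nor needed, are in the scene too. Leave any blue or brown look-alike of the part that bears yellow_cassette_mid alone.

How it is judged:
By the outcome, as a careful person would: the job done as asked, in the order asked, and still so for the second after the job is handed in, with the robot touching nothing.
It also fails if it takes over 64 s, if anything falls off the work surface, if the arm or the gripper's body presses on something with over 40 N, if the wrist force passes 120 N, or if a joint passes its speed limit or range.

ROBOT

A 6-joint arm with a two-finger parallel gripper is mounted at the origin on a cart in front of the work surface, level with it; the furniture and walls round the work are solid. World frame = base frame: x ahead of the robot, y to its left, z up, the work surface at z = 0. Lengths are in mm, angles in rad, forces in N, time in s.
With the tool pointing down it reaches from about 275 to 750 mm from the base axis. Payload 10.2 kg.
Tool frame: the origin (TCP) lies midway between the tips of the shut fingers; the grasp point (between the pads) lies 19 mm behind it; z points along the fingers, y is the line along which they close (so a half turn about z gives the same grasp; the last joint's range is limited). The gripper opens to 85 mm and grips with 20 to 120 N. Pads are 22 mm wide; open, the fingers measure 114 mm over their backs; the gripper's body (76 mm by 85 mm) begins 54 mm behind the grasp point. The pads swing forward as they close: fully open they stand 13 mm farther back than shut.
Start: joints at [-1.536, 0.313, 1.498, -0, 1.331, -0.223], TCP at [133.837, -507.66, 231.294] pointing down, gripper open.
Joint ranges: [-2.94, 2.94], [-0.97, 2.17], [0.19, 2.56], [-1.23, 4.37], [0.02, 3.11], [-2.88, 2.88]. Speed limits (rad/s): [2.39, 2.39, 3.01, 3.14, 3.14, 3.14].

INTERFACE

Orientations are given as a unit quaternion [w, x, y, z].
In Python, from rig import ctrl gives the robot as it stands.
- The arm moves only by the tool send_rows, never from a script. Its argument "targets" is a list of rows, each a list of 7 numbers: the closure, from -1 (fully open) to 1 (shut), so that 0 is half open, then the shift along the tool's x, y, z in m, then the turn, a rotation vector about the tool's x, y, z in rad. In form: [[claw, dx, dy, dz, ax, ay, az], ...]. A call has exactly 10 rows; each row shifts and turns the commanded pose from where the row before left it, along the tool's axes as they then stand; what a row does not reach is not made up. A row lasts 1/8 s, in which the tool goes at most 62.5 mm and 10.7 degrees, less where a joint would pass 70% of its speed; a pose out of reach is approached as far as the arm can. A call with a gripper value outside its range is refused whole. The fingers move at their own pace and stop on an object; "squeeze" is the grip in N (left out, the last holds). Time passes only in rows, so rows that do not move let the fingers close, or fill a call up. It gives the time, the measured TCP pose, the force, the opening and the grip force at its end, in the units of the state.
- ctrl.sense(): the state, without advancing time (a new reading comes with each control period).
- ctrl.capture(name): name is "scene" or "top"; returns a dict with "img" (384x512x3 uint8, red, green, blue), "camera_matrix" (3x3 intrinsics, pixels), "k1" (the pictures are not rectified: a ray, as slopes to the right and down, at radius r is drawn at 1 + k1 r^2 times it, then the intrinsics apply), "R" (3x3) and "t" (3): a world point X has camera coordinates R X + t. Camera axes: x right, y down, z forward; pixel columns grow to the right and rows downward; lengths in mm; the calibration is good to about 2 mm. A picture is of the moment at which its call begins. There is no depth.
- ctrl.finish_job(): hands the job in; it is judged then, once.
Trained networks look in a picture, given as the dict that the camera call returned (one of the last four; its "shot" number tells which), for a name from the list of things; names that differ only in an ending like _2 or _b are one class to them, and where a whole thing is asked for, a point or a joint stands for the part that bears it (a point fixed in the world has none). Each returns a list of dicts, best first, with "score" (0 to 1); they miss things now and then, are a little off and sometimes report something else, mostly with a low value. They report only what shows in the picture. A call takes as long as a camera call. They do not tell look-alikes from the thing itself.
- ctrl.boxes_of(query, picture): "extent" ([left, top, width, height] in pixels, round what is visible of it).
- ctrl.landmark_of(query, picture): "point" ([column, row] in pixels: a listed point, or the origin of a listed thing).
The state is a dict: "time_s": time; "joints": joint angles; "dq": joint speeds; "tau": joint torques, N m; "eef_pos": TCP position; "ee_rot": TCP orientation; "force": force on the tool from outside, world axes, zero at the start; "wrist_torque": the same for the moment, N m; "grip_width": opening from 0.0 (shut) to 1.0 (fully open); "grip_force": force on a finger pad.
Only numpy, scipy, OpenCV 4.12 (cv2) and the standard library are available. Lean on these libraries where they do the work, as an engineer would, in place of code of your own. Each camera call takes 0.05 s, during which the arm holds its last target. There are 200 camera calls.

## Working session

There is one attempt and no reset: what is moved stays moved. The work goes in short steps, Python scripts to look and compute and a tool call to move; the robot and the scene stay as the last step left them, time stands still between calls to the robot, and variables do not carry over. Pictures are saved under pics/ and viewed, at most 10 in all, crops included, and the job is handed in when it is done.

Besides the shell and the picture viewer there is one more tool, called after "Request:" by a JSON object that holds its "op" and its "data", one argument or row to a line. send_rows: Moves the arm, as the interface text tells. Its arguments: {"type":"object","properties":{"targets":{"type":"array"},"squeeze":{"type":"number"}},"required":["targets"]}

```bash
ls; mkdir -p pics; cat > h.py <<'E'
import numpy as np, cv2, json
from scipy.spatial.transform import Rotation as Rn
from scipy.optimize import least_squares
def proj(c,X):
    p=np.asarray(c["R"])@np.asarray(X,float)+np.asarray(c["t"]).ravel(); s=p[:2]/p[2]; s=s*(1+c["k1"]*(s@s))
    return (np.asarray(c["camera_matrix"])@[s[0],s[1],1])[:2]
def onplane(c,px,z):
    return least_squares(lambda v: proj(c,[v[0],v[1],z])-px,[450,0]).x
def tri(cs,pxs):
    r=least_squares(lambda X: np.concatenate([proj(c,X)-p for c,p in zip(cs,pxs)]),[450,0,100]); return r.x, np.abs(r.fun).max()
E
cat > a.py <<'E'
from rig import ctrl; from h import *
S=ctrl.capture("scene");T=ctrl.capture("top")
cv2.imwrite("pics/s0.png",S["img"][:,:,::-1]);cv2.imwrite("pics/t0.png",T["img"][:,:,::-1])
import pickle; pickle.dump((S,T),open("c0.pkl","wb"))
for q in ["trimmer","axle","handle","wheel","clamp_seat","jaw_face","fixed_lip","yellow_cassette_mid","white_cassette","pink_cassette","pink_bottle","brown_bottle","glass_beaker"]:
    for n,c in(("S",S),("T",T)):
        print(q,n,[(round(d["score"],2),np.round(d["point"]).tolist()) for d in ctrl.landmark_of(q,c)[:4]])
s=ctrl.sense();print({k:np.round(v,3).tolist() for k,v in s.items()})
for c in(S,T):print(-np.asarray(c["R"]).T@np.asarray(c["t"]).ravel())
E
python3 a.py
```

```text
pics
trimmer S [(0.97, [305.0, 183.0]), (0.33, [278.0, 299.0])]
trimmer T [(0.71, [316.0, 205.0])]
axle S [(0.75, [321.0, 129.0]), (0.26, [227.0, 299.0])]
axle T []
handle S []
handle T []
wheel S [(0.57, [278.0, 299.0])]
wheel T []
clamp_seat S [(0.74, [214.0, 198.0]), (0.6, [309.0, 139.0])]
clamp_seat T [(0.67, [321.0, 201.0])]
jaw_face S [(0.41, [314.0, 141.0])]
jaw_face T [(0.57, [323.0, 208.0])]
fixed_lip S [(0.87, [304.0, 133.0])]
fixed_lip T [(0.64, [319.0, 196.0])]
yellow_cassette_mid S [(0.8, [309.0, 323.0]), (0.71, [277.0, 301.0]), (0.7, [265.0, 337.0]), (0.46, [302.0, 282.0])]
yellow_cassette_mid T [(0.61, [193.0, 232.0]), (0.54, [217.0, 243.0]), (0.52, [189.0, 263.0]), (0.47, [168.0, 241.0])]
white_cassette S [(0.75, [317.0, 138.0]), (0.62, [228.0, 298.0]), (0.59, [230.0, 178.0])]
white_cassette T []
pink_cassette S [(0.52, [231.0, 176.0]), (0.44, [258.0, 262.0])]
pink_cassette T [(0.55, [216.0, 203.0])]
pink_bottle S [(0.86, [216.0, 202.0]), (0.58, [259.0, 266.0])]
pink_bottle T [(0.67, [256.0, 141.0])]
brown_bottle S [(0.69, [234.0, 174.0]), (0.28, [309.0, 138.0])]
brown_bottle T [(0.53, [289.0, 138.0])]
glass_beaker S [(0.91, [208.0, 224.0])]
glass_beaker T [(0.84, [225.0, 155.0])]
{'time_s': 1.4, 'joints': [-1.536, 0.313, 1.498, -0.0, 1.331, -0.223], 'dq': [0.0, 0.0, 0.001, 0.001, -0.001, 0.0], 'tau': [-0.001, -41.216, -25.99, -0.0, 0.0, -0.0], 'eef_pos': [133.819, -507.654, 231.293], 'ee_rot': [-0.0, 0.992, 0.129, -0.0], 'force': [0.212, -0.326, -0.003], 'wrist_torque': [0.021, -0.005, 0.057], 'grip_force': 0.0, 'grip_width': 1.002}
[307.55819885 755.20412787 779.65541731]
[ 521.51172884  192.29867574 1312.90051047]
```

View both.

View pics/s0.png

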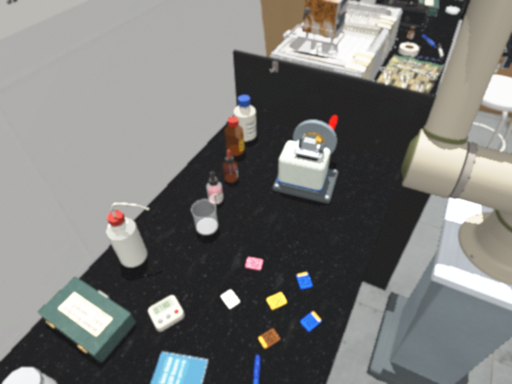

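View pics/t0.png

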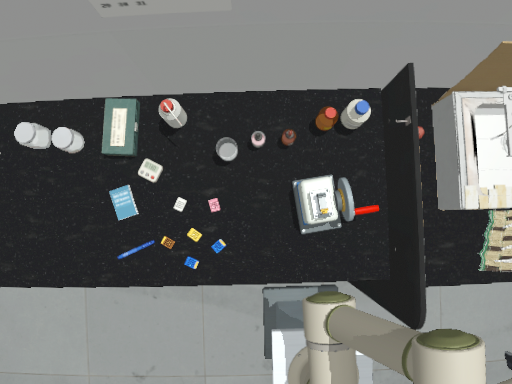

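```bash
cat > b.py <<'E'
from h import *; import pickle
S,T=pickle.load(open("c0.pkl","rb"))
def cr(c,x,y,w,h,k): return cv2.resize(c["img"][y:y+h,x:x+w,::-1],(w*k,h*k),interpolation=cv2.INTER_CUBIC)
A=cr(S,260,105,90,100,5); B=cr(T,285,165,110,80,3)
C=cr(T,165,215,70,60,4); D=np.zeros((600,790,3),np.uint8); D[:500,:450]=A; D[:240,455:785]=B; D[245:485,455:735]=C
cv2.imwrite("pics/c0.png",D)
def tr(a,b): X,e=tri([S,T],[a,b]); return np.round(X,1),round(e,1)
print("seat",tr([309,139],[321,201]),"jaw",tr([314,141],[323,208]),"lip",tr([304,133],[319,196]))
print("ycas",tr([277,301],[194,235]),onplane(S,[277,301],3),onplane(T,[194,235],3))
print("trim",tr([305,183],[316,205]))
for n,p in dict(white=[180,204],pink=[214,204]).items(): print(n,onplane(T,p,3))
# colour masks
for n,c,roi in(("S",S,(320,110,30,40)),("T",T,(345,195,45,30))):
    x,y,w,h=roi; i=c["img"][y:y+h,x:x+w].astype(int); m=(i[...,0]>150)&(i[...,1]<80)&(i[...,2]<80)
    r,cc=np.nonzero(m); pts=np.c_[cc+x,r+y].astype(np.float32); print(n,len(pts),cv2.minAreaRect(pts),cv2.boxPoints(cv2.minAreaRect(pts)).round(1).tolist())
for n,c,roi in(("S",S,(262,288,30,25)),("T",T,(182,224,24,22))):
    x,y,w,h=roi; i=c["img"][y:y+h,x:x+w].astype(int); m=((i[...,0]>150)&(i[...,1]>120)&(i[...,2]<110)).astype(np.uint8)
    r,cc=np.nonzero(m); pts=np.c_[cc+x,r+y].astype(np.float32); b=cv2.boxPoints(cv2.minAreaRect(pts)); print(n,len(pts),b.round(1).tolist(),pts.mean(0),[onplane(c,p,5).round(0).tolist() for p in b],onplane(c,pts.mean(0),5))
E
python3 b.py
```

```text
seat (array([549.4,  15.8, 172.2]), np.float64(1.3)) jaw (array([533.1,  11.4, 167.8]), np.float64(0.1)) lip (array([562.3,  23.8, 193.3]), np.float64(1.4))
ycas (array([460.2, 393.8,   4.5]), np.float64(0.8)) [459.18095206 392.49678063] [462.7739912  395.03774109]
trim (array([ 5.459e+02,  7.000e+00, -4.000e-01]), np.float64(0.1))
white [561.90916639 437.25135118]
pink [558.65492473 329.12026617]
S 82 ((332.8500061035156, 120.95000457763672), (7.273237705230713, 13.281564712524414), 18.43494987487793) [[327.29998779296875, 126.0999984741211], [331.5, 113.5], [338.3999938964844, 115.80000305175781], [334.20001220703125, 128.39999389648438]]
T 154 ((366.4459533691406, 209.17567443847656), (6.411561012268066, 23.837854385375977), 80.53767395019531) [[354.20001220703125, 208.0], [377.70001220703125, 204.10000610351562], [378.70001220703125, 210.39999389648438], [355.20001220703125, 214.3000030517578]]
S 103 [[265.0, 298.0], [281.3999938964844, 289.79998779296875], [287.6000061035156, 302.20001220703125], [271.20001220703125, 310.3999938964844]] [276.12622 300.767  ] [[487.0, 399.0], [462.0, 363.0], [436.0, 385.0], [461.0, 420.0]] [460.81918663 393.79997851]
T 98 [[186.0, 234.39999389648438], [191.39999389648438, 226.89999389648438], [201.6999969482422, 234.1999969482422], [196.3000030517578, 241.8000030517578]] [193.87755 234.32654] [[465.0, 420.0], [489.0, 402.0], [465.0, 370.0], [441.0, 388.0]] [464.9909237  395.06093598]
```

View pics/c0.png

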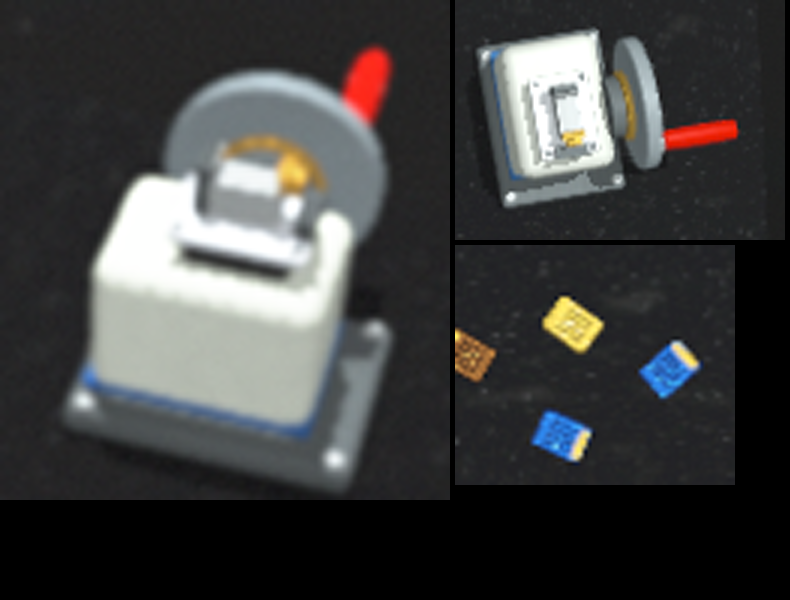

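```bash
cat > f.py <<'E'
from h import *; import pickle
S,T=pickle.load(open("c0.pkl","rb"))
def W(p,X): x,y,a=p[:3]; c,s=np.cos(a),np.sin(a); return np.array([x+c*X[0]-s*X[1],y+s*X[0]+c*X[1],X[2]])
ang=np.linspace(0,2*np.pi,24)
def rect(c,p,th):
    P=[proj(c,W(p,[-50*np.cos(th)+10*np.cos(a),y,110+50*np.sin(th)+10*np.sin(a)])) for y in(-85,-155) for a in ang]
    return np.array(P)
def res(p):
    th,zb=p[3:5]; r=[]
    H=rect(T,p,th); m=(H.min(0)+H.max(0))/2; r+=list(3*(m-[366.4,209.2])); 
    d=proj(T,W(p,[-50*np.cos(th),-155,110+50*np.sin(th)]))-proj(T,W(p,[-50*np.cos(th),-85,110+50*np.sin(th)])); r+=[20*(np.arctan2(d[1],d[0])-np.arctan2(-3.9,23.5))]
    H=rect(S,p,th); r+=list(3*np.array([H[:,1].min()-112.5, H[:,0].max()-338.6]))
    for c,l in((T,[((-85,65),(302.3,233.7)),((-85,-65),(341.3,227)),((85,65),(293.3,180.3)),((85,-65),(332.7,175))]),(S,[((85,65),(272.6,189)),((-85,65),(329,203)),((-85,-65),(338.4,171))])):
        for X,px in l: r+=list(proj(c,W(p,[*X,zb]))-px)
    for c,X,px in((S,(0,0,168),(309,139)),(T,(0,0,168),(321,201)),(S,(-17,0,168),(314,141)),(T,(-17,0,168),(323,208)),(S,(0,0,0),(305,183)),(T,(0,0,0),(316,205)),(S,(17.2,0,175),(304,133)),(T,(17.2,0,175),(319,196)),(S,(0,-120,110),(321,129))):
        X=(X[0]+p[5],X[1]+p[6],X[2]) if X[2]>150 else X
        r+=list(0.7*(proj(c,W(p,X))-px))
    return np.array(r)
s=least_squares(res,[546,7,.16,.5,10,0,0],loss="soft_l1"); p=s.x
if __name__=="__main__":
    print(p.round(3)); print(res(p).round(1))
    for n in(( -50*np.cos(p[3]),-120,110+50*np.sin(p[3])),(0,-120,110),(p[5],p[6],168)): print(W(p,n).round(1))
    for a,b in(([235,52],[413,66]),([438,97],[424,325])): print("panel",tri([S,T],[a,b]))
    print([onplane(T,q,0).round() for q in([388,105],[388,283],[391,180])],)
E
python3 f.py
```

```text
[5.45577e+02 5.21200e+00 1.08000e-01 8.50000e-01 9.93100e+00 4.69500e+00
 7.93600e+00]
[ 3.3  0.4  0.4  0.6 -3.  -1.9  1.  -0.   1.8 -0.7  0.7  0.6  0.3 -0.8
 -1.1 -0.5 -0.3 -0.   1.9 -0.8  0.5  0.7  0.9  0.   0.1 -0.   0.3  0.3
 -0.3  0.4 -0.  -1.5  2.3  1.8  0.  -1.3  0.9]
[ 525.8 -117.7  147.6]
[ 558.5 -114.1  110. ]
[549.4  13.6 168. ]
panel (array([ 913.79215823, -245.17667508,  224.31389264]), np.float64(0.7146202468118474))
panel (array([ 248.17309621, -227.42714655,  244.54404798]), np.float64(10.988160343319919))
[array([ 862., -242.]), array([ 290., -214.]), array([ 617., -238.])]
```

```bash
cat > pl.py <<'E'
from h import *
def down(yaw,tilt=0,axis=(0,1,0)):  # tool down, tool x at world yaw; tilt about world axis
    c,s=np.cos(yaw),np.sin(yaw); R=np.array([[c,s,0],[s,-c,0],[0,0,-1.]])
    return Rn.from_rotvec(np.array(axis)*tilt)*Rn.from_matrix(R)
def cur(s): w=s["ee_rot"]; return np.array(s["eef_pos"],float),Rn.from_quat([w[1],w[2],w[3],w[0]])
def plan(p,R,wps):  # wps: (pos,R,n,claw)
    out=[]
    for q,Q,n,cl in wps:
        dv=(R.inv()*Q).as_rotvec(); dp=(np.array(q)-p)/n
        for i in range(n):
            out.append([cl,*(R.inv().apply(dp)/1000).round(4).tolist(),*(dv/n).round(3).tolist()]); R=R*Rn.from_rotvec(dv/n); p=p+dp
    for i in range(0,len(out),10): print("[",",\n".join(str([float(x)+0.0 for x in r]).replace(" ","") for r in out[i:i+10]),"]")
def show(s): print(round(s["time_s"],2),np.round(s["eef_pos"],1),"F",np.round(s["force"],1),"M",np.round(s["wrist_torque"],2),"w",round(s["grip_width"],3),"gf",round(s["grip_force"],1),"j",np.round(s["joints"],2))
E
python3 - <<'E'
from rig import ctrl; from pl import *
p,R=cur(ctrl.sense()); D=down(.115+np.pi/2)
plan(p,R,[([134,-508,380],R,3,-1),([526,-123,380],D,10,-1),([526,-123,240],D,4,-1),([526,-123,200],D,3,-1)])
E
```

```text
[ [-1.0,0.0,0.0001,-0.0496,0.0,0.0,0.0],
[-1.0,0.0,0.0001,-0.0496,0.0,0.0,0.0],
[-1.0,0.0,0.0001,-0.0496,0.0,0.0,0.0],
[-1.0,0.0477,-0.0272,0.0,0.0,0.0,-0.143],
[-1.0,0.0511,-0.0202,0.0,0.0,0.0,-0.143],
[-1.0,0.0535,-0.0127,0.0,0.0,0.0,-0.143],
[-1.0,0.0547,-0.0049,0.0,0.0,0.0,-0.143],
[-1.0,0.0549,0.0029,0.0,0.0,0.0,-0.143],
[-1.0,0.0539,0.0107,0.0,0.0,0.0,-0.143],
[-1.0,0.0518,0.0182,0.0,0.0,0.0,-0.143] ]
[ [-1.0,0.0487,0.0254,0.0,0.0,0.0,-0.143],
[-1.0,0.0446,0.0321,0.0,0.0,0.0,-0.143],
[-1.0,0.0396,0.0381,0.0,0.0,0.0,-0.143],
[-1.0,0.0,0.0,0.035,0.0,0.0,0.0],
[-1.0,0.0,0.0,0.035,0.0,0.0,0.0],
[-1.0,0.0,0.0,0.035,0.0,0.0,0.0],
[-1.0,0.0,0.0,0.035,0.0,0.0,0.0],
[-1.0,0.0,0.0,0.0133,0.0,0.0,0.0],
[-1.0,0.0,0.0,0.0133,0.0,0.0,0.0],
[-1.0,0.0,0.0,0.0133,0.0,0.0,0.0] ]
```

Request:
{"op": "send_rows", "data": {
  "targets": [
    [-1,0,0,-0.05,0,0,0],
    [-1,0,0,-0.05,0,0,0],
    [-1,0,0,-0.05,0,0,0],
    [-1,0.048,-0.027,0,0,0,-0.143],
    [-1,0.051,-0.02,0,0,0,-0.143],
    [-1,0.0535,-0.013,0,0,0,-0.143],
    [-1,0.055,-0.005,0,0,0,-0.143],
    [-1,0.055,0.003,0,0,0,-0.143],
    [-1,0.054,0.011,0,0,0,-0.143],
    [-1,0.052,0.018,0,0,0,-0.143]
  ]
}}

```text
time_s: 2.65
eef_pos: [409.8, -236.2, 381.4]
ee_rot: [0.0, 0.807, 0.591, 0.0]
force: [1.4, -1.0, -0.4]
grip_width: 1.0
grip_force: 0.0
```

Request:
{"op": "send_rows", "data": {
  "targets": [
    [-1,0.049,0.025,0,0,0,-0.143],
    [-1,0.0445,0.032,0,0,0,-0.143],
    [-1,0.0395,0.038,0,0,0,-0.143],
    [-1,0,0,0,0,0,0],
    [-1,0,0,0.04,0,0,0],
    [-1,0,0,0.04,0,0,0],
    [-1,0,0,0.04,0,0,0],
    [-1,0,0,0.02,0,0,0],
    [-1,0,0,0,0,0,0],
    [-1,0,0,0,0,0,0]
  ]
}}

```text
time_s: 3.9
eef_pos: [525.9, -122.3, 242.6]
ee_rot: [0.001, 0.665, 0.747, 0.0]
force: [0.2, -0.1, 0.8]
grip_width: 1.001
grip_force: 0.0
```

```bash
cat > lk.py <<'E'
import sys; from rig import ctrl; from pl import *; import pickle
s=ctrl.sense(); show(s); p,R=cur(s); print(R.as_matrix().round(3).tolist())
if len(sys.argv)>1:
    S=ctrl.capture("scene");T=ctrl.capture("top"); n=sys.argv[1]; pickle.dump((S,T),open(n+".pkl","wb"))
    print("tcp px",proj(S,p).round(1),proj(T,p).round(1))
    A=cv2.resize(S["img"][105:205,260:350,::-1],(450,500),interpolation=cv2.INTER_CUBIC); B=cv2.resize(T["img"][165:245,285:395,::-1],(330,240),interpolation=cv2.INTER_CUBIC)
    D=np.zeros((500,790,3),np.uint8);D[:,:450]=A;D[:240,455:785]=B;cv2.imwrite(f"pics/{n}.png",D)
E
python3 lk.py c1
```

```text
3.9 [ 525.9 -122.3  242.6] F [ 0.2 -0.1  0.8] M [-0.01 -0.03  0.03] w 1.001 gf 0.0 j [-0.45  0.34  1.44 -0.    1.37 -0.56]
[[-0.116, 0.993, 0.002], [0.993, 0.116, -0.001], [-0.001, 0.002, -1.0]]
tcp px [336.6  92.6] [378.8 208.8]
```

View pics/c1.png

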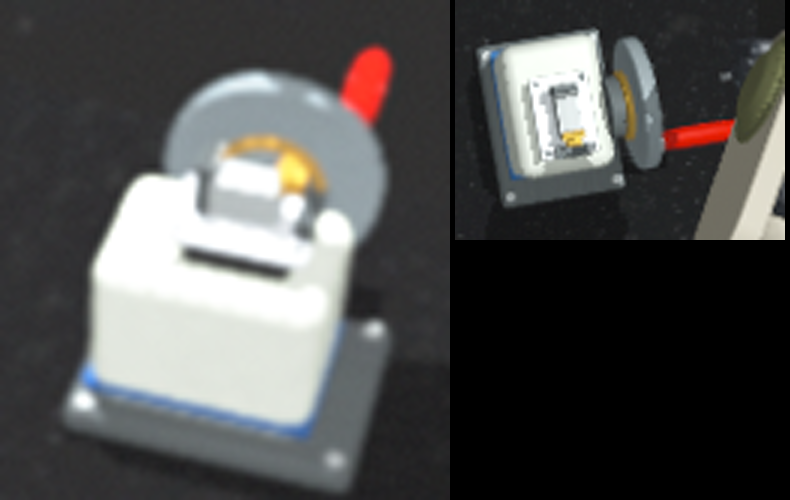

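Request:
{"op": "send_rows", "data": {
  "targets": [
    [-1,0,0,0.025,0,0,0],
    [-1,0,0,0.025,0,0,0],
    [-1,0,0,0.025,0,0,0],
    [-1,0,0,0.02,0,0,0],
    [-1,0,0,0.018,0,0,0],
    [-1,0,0,0,0,0,0],
    [0,0,0,0,0,0,0],
    [0,0,0,0,0,0,0],
    [0,0,0,0,0,0,0],
    [0,0,0,0,0,0,0]
  ],
  "squeeze": 30
}}

```text
time_s: 5.25
eef_pos: [525.8, -121.7, 128.5]
ee_rot: [0.0, 0.665, 0.747, 0.0]
force: [0.4, 0.6, -0.2]
grip_width: 0.497
grip_force: 0.0
```

```bash
python3 lk.py; python3 - <<'E'
from rig import ctrl; from pl import *
S=ctrl.capture("scene"); cv2.imwrite("pics/c2.png",cv2.resize(S["img"][40:170,270:400,::-1],(585,585),interpolation=cv2.INTER_CUBIC))
E
```

```text
5.25 [ 525.8 -121.7  128.5] F [ 0.4  0.6 -0.2] M [0.03 0.04 0.  ] w 0.497 gf 0.0 j [-0.44  0.45  1.59  0.    1.1  -0.56]
[[-0.117, 0.993, 0.0], [0.993, 0.117, -0.0], [-0.0, 0.0, -1.0]]
```

View pics/c2.png

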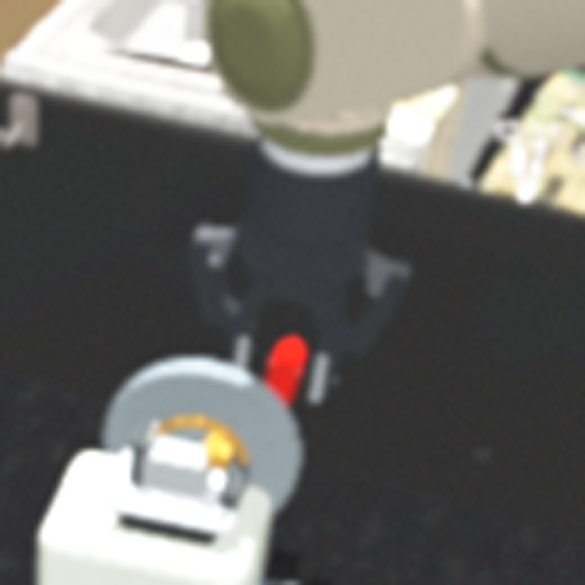

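Request:
{"op": "send_rows", "data": {
  "targets": [
    [0.7,0,0,0,0,0,0],
    [0.7,0,0,0,0,0,0],
    [0.7,0,0,0,0,0,0],
    [1,0,0,0,0,0,0],
    [1,0,0,0,0,0,0],
    [1,0,0,0,0,0,0],
    [1,0,0,0,0,0,0],
    [1,0,0,0,0,0,0],
    [1,0,0,0,0,0,0],
    [1,0,0,0,0,0,0]
  ],
  "squeeze": 60
}}

```text
time_s: 6.55
eef_pos: [524.7, -121.9, 128.4]
ee_rot: [-0.001, 0.664, 0.747, -0.001]
force: [-7.3, -0.7, 4.6]
grip_width: 0.215
grip_force: 58.4
```

```bash
python3 lk.py; python3 - <<'E'
from h import *
a=.115
for th0 in(.75,.85,.95):
    print(th0)
    for n in range(0,20):
        t=th0+.1*n; print(round(.1*n,1),"dx(tool y)",round(-50*np.cos(t)+50*np.cos(th0),1),"dz",round(50*np.sin(t)-50*np.sin(th0),1),end="; ")
E
```

```text
6.55 [ 524.7 -121.9  128.4] F [-7.3 -0.7  4.6] M [-0.18  1.06  0.17] w 0.215 gf 58.4 j [-0.45  0.45  1.59 -0.    1.11 -0.56]
[[-0.117, 0.993, -0.003], [0.993, 0.117, -0.0], [0.0, -0.003, -1.0]]
0.75
0.0 dx(tool y) 0.0 dz 0.0; 0.1 dx(tool y) 3.6 dz 3.5; 0.2 dx(tool y) 7.5 dz 6.6; 0.3 dx(tool y) 11.7 dz 9.3; 0.4 dx(tool y) 16.2 dz 11.6; 0.5 dx(tool y) 20.8 dz 13.4; 0.6 dx(tool y) 25.6 dz 14.7; 0.7 dx(tool y) 30.6 dz 15.6; 0.8 dx(tool y) 35.5 dz 15.9; 0.9 dx(tool y) 40.5 dz 15.8; 1.0 dx(tool y) 45.5 dz 15.1; 1.1 dx(tool y) 50.4 dz 14.0; 1.2 dx(tool y) 55.1 dz 12.4; 1.3 dx(tool y) 59.6 dz 10.3; 1.4 dx(tool y) 64.0 dz 7.8; 1.5 dx(tool y) 68.0 dz 4.8; 1.6 dx(tool y) 71.7 dz 1.5; 1.7 dx(tool y) 75.1 dz -2.2; 1.8 dx(tool y) 78.1 dz -6.2; 1.9 dx(tool y) 80.7 dz -10.5; 0.85
0.0 dx(tool y) 0.0 dz 0.0; 0.1 dx(tool y) 3.9 dz 3.1; 0.2 dx(tool y) 8.1 dz 5.8; 0.3 dx(tool y) 12.6 dz 8.1; 0.4 dx(tool y) 17.2 dz 9.9; 0.5 dx(tool y) 22.0 dz 11.2; 0.6 dx(tool y) 27.0 dz 12.1; 0.7 dx(tool y) 32.0 dz 12.4; 0.8 dx(tool y) 37.0 dz 12.3; 0.9 dx(tool y) 41.9 dz 11.6; 1.0 dx(tool y) 46.8 dz 10.5; 1.1 dx(tool y) 51.5 dz 8.9; 1.2 dx(tool y) 56.1 dz 6.8; 1.3 dx(tool y) 60.4 dz 4.3; 1.4 dx(tool y) 64.4 dz 1.3; 1.5 dx(tool y) 68.1 dz -2.0; 1.6 dx(tool y) 71.5 dz -5.7; 1.7 dx(tool y) 74.5 dz -9.7; 1.8 dx(tool y) 77.1 dz -14.0; 1.9 dx(tool y) 79.2 dz -18.5; 0.95
0.0 dx(tool y) 0.0 dz 0.0; 0.1 dx(tool y) 4.2 dz 2.7; 0.2 dx(tool y) 8.7 dz 5.0; 0.3 dx(tool y) 13.3 dz 6.8; 0.4 dx(tool y) 18.1 dz 8.1; 0.5 dx(tool y) 23.1 dz 9.0; 0.6 dx(tool y) 28.0 dz 9.3; 0.7 dx(tool y) 33.0 dz 9.2; 0.8 dx(tool y) 38.0 dz 8.5; 0.9 dx(tool y) 42.9 dz 7.4; 1.0 dx(tool y) 47.6 dz 5.8; 1.1 dx(tool y) 52.1 dz 3.7; 1.2 dx(tool y) 56.5 dz 1.2; 1.3 dx(tool y) 60.5 dz -1.8; 1.4 dx(tool y) 64.2 dz -5.1; 1.5 dx(tool y) 67.6 dz -8.8; 1.6 dx(tool y) 70.6 dz -12.8; 1.7 dx(tool y) 73.2 dz -17.1; 1.8 dx(tool y) 75.3 dz -21.6; 1.9 dx(tool y) 77.0 dz -26.3;
```

Request:
{"op": "send_rows", "data": {
  "targets": [
    [1,0,0.002,-0.0016,0,0,0],
    [1,0,0.002,-0.0015,0,0,0],
    [1,0,0.0021,-0.0014,0,0,0],
    [1,0,0.0021,-0.0013,0,0,0],
    [1,0,0.0022,-0.0012,0,0,0],
    [1,0,0.0022,-0.0011,0,0,0],
    [1,0,0.0023,-0.001,0,0,0],
    [1,0,0.0023,-0.0008,0,0,0],
    [1,0,0,0,0,0,0],
    [1,0,0,0,0,0,0]
  ]
}}

```text
time_s: 7.8
eef_pos: [539.7, -120.1, 139.8]
ee_rot: [-0.003, 0.664, 0.748, -0.003]
force: [-26.9, -1.6, 24.2]
grip_width: 0.212
grip_force: 61.4
```

```bash
python3 lk.py
```

```text
7.8 [ 539.7 -120.1  139.8] F [-26.9  -1.6  24.2] M [-0.1   4.18  0.36] w 0.212 gf 61.4 j [-0.43  0.46  1.53 -0.    1.15 -0.55]
[[-0.118, 0.993, -0.008], [0.993, 0.118, -0.001], [0.0, -0.008, -1.0]]
```

Request:
{"op": "send_rows", "data": {
  "targets": [
    [1,0,0.0014,-0.0035,0,0,0],
    [1,0,0.0027,-0.0009,0,0,0],
    [1,0,0.0026,-0.0007,0,0,0],
    [1,0,0.0027,-0.0006,0,0,0],
    [1,0,0.0027,-0.0005,0,0,0],
    [1,0,0.0027,-0.0003,0,0,0],
    [1,0,0.0028,-0.0002,0,0,0],
    [1,0,0.003,0,0,0,0],
    [1,0,0,0,0,0,0],
    [1,0,0,0,0,0,0]
  ]
}}

```text
time_s: 9.05
eef_pos: [562.9, -116.9, 146.7]
ee_rot: [-0.0, 0.664, 0.748, -0.0]
force: [-8.4, 3.8, 15.0]
grip_width: 0.21
grip_force: 60.0
```

```bash
python3 lk.py
```

```text
9.05 [ 562.9 -116.9  146.7] F [-8.4  3.8 15. ] M [0.65 1.39 0.2 ] w 0.21 gf 60.0 j [-0.41  0.5   1.46  0.    1.19 -0.53]
[[-0.118, 0.993, -0.0], [0.993, 0.118, 0.0], [0.0, -0.0, -1.0]]
```

Request:
{"op": "send_rows", "data": {
  "targets": [
    [1,0,0.003,-0.0014,0,0,0],
    [1,0,0.0024,0.0002,0,0,0],
    [1,0,0.0025,0.0004,0,0,0],
    [1,0,0.0025,0.0005,0,0,0],
    [1,0,0.0024,0.0006,0,0,0],
    [1,0,0.0024,0.0008,0,0,0],
    [1,0,0,0,0,0,0],
    [1,0,0,0,0,0,0],
    [1,0,0,0,0,0,0],
    [1,0,0,0,0,0,0]
  ]
}}

```text
time_s: 10.3
eef_pos: [579.1, -114.6, 144.5]
ee_rot: [0.001, 0.664, 0.747, 0.001]
force: [3.1, 5.0, 2.5]
grip_width: 0.208
grip_force: 58.8
```

```bash
python3 lk.py
```

```text
10.3 [ 579.1 -114.6  144.5] F [3.1 5.  2.5] M [ 0.82 -0.46  0.11] w 0.208 gf 58.8 j [-0.39  0.53  1.41  0.    1.2  -0.51]
[[-0.117, 0.993, 0.002], [0.993, 0.117, 0.001], [0.001, 0.003, -1.0]]
```

Request:
{"op": "send_rows", "data": {
  "targets": [
    [1,0,0.0028,0.001,0,0,0],
    [1,0,0.0027,0.0013,0,0,0],
    [1,0,0.0027,0.0013,0,0,0],
    [1,0,0.0026,0.0016,0,0,0],
    [1,0,0.0024,0.0017,0,0,0],
    [1,0,0,0,0,0,0],
    [1,0,0,0,0,0,0],
    [1,0,0,0,0,0,0],
    [1,0,0,0,0,0,0],
    [1,0,0,0,0,0,0]
  ]
}}

```text
time_s: 11.55
eef_pos: [592.7, -112.8, 137.3]
ee_rot: [0.001, 0.664, 0.747, 0.002]
force: [7.1, 6.9, 1.2]
grip_width: 0.21
grip_force: 58.6
```

```bash
python3 lk.py
```

```text
11.55 [ 592.7 -112.8  137.3] F [7.1 6.9 1.2] M [ 1.08 -1.06  0.09] w 0.21 gf 58.6 j [-0.38  0.56  1.38  0.    1.2  -0.5 ]
[[-0.117, 0.993, 0.003], [0.993, 0.117, 0.002], [0.001, 0.004, -1.0]]
```

Request:
{"op": "send_rows", "data": {
  "targets": [
    [1,0,0.0024,0.0019,0,0,0],
    [1,0,0.0023,0.0019,0,0,0],
    [1,0,0,0,0,0,0],
    [1,0,0,0,0,0,0],
    [-1,0,0,0,0,0,0],
    [-1,0,0,0,0,0,0],
    [-1,0,0,0,0,0,0],
    [-1,0,0,0,0,0,0],
    [-1,0,0,0,0,0,0],
    [-1,0,0,0,0,0,0]
  ]
}}

```text
time_s: 12.8
eef_pos: [596.1, -113.5, 133.1]
ee_rot: [0.0, 0.665, 0.747, -0.0]
force: [0.4, -0.4, -1.2]
grip_width: 1.004
grip_force: 0.0
```

Request:
{"op": "send_rows", "data": {
  "targets": [
    [-1,0,0,0,0,0,0],
    [-1,0,0,-0.01,0,0,0],
    [-1,0,0,-0.02,0,0,0],
    [-1,0,0,-0.03,0,0,0],
    [-1,0,0,-0.04,0,0,0],
    [-1,0,0,-0.05,0,0,0],
    [-1,0,0,-0.03,0,0,0],
    [-1,0,0,0,0,0,0],
    [-1,0,0,0,0,0,0],
    [-1,0,0,0,0,0,0]
  ]
}}

```text
time_s: 14.05
eef_pos: [595.8, -113.3, 311.9]
ee_rot: [-0.001, 0.665, 0.747, -0.0]
force: [-0.4, -0.1, 1.5]
grip_width: 0.999
grip_force: 0.0
```

```bash
python3 lk.py c3; python3 - <<'E'
from rig import ctrl; from pl import *
S=ctrl.capture("scene");T=ctrl.capture("top")
for q in ["clamp_seat","jaw_face","fixed_lip","handle"]:
    for n,c in(("S",S),("T",T)): print(q,n,[(round(d["score"],2),np.round(d["point"],1).tolist()) for d in ctrl.landmark_of(q,c)[:3]])
E
```

```text
14.05 [ 595.8 -113.3  311.9] F [-0.4 -0.1  1.5] M [-0.   -0.02 -0.01] w 0.999 gf 0.0 j [-0.38  0.47  1.07 -0.    1.61 -0.5 ]
[[-0.117, 0.993, -0.002], [0.993, 0.117, 0.001], [0.001, -0.002, -1.0]]
tcp px [313.8  64.8] [382.  179.8]
clamp_seat S [(0.84, [309.3, 130.8])]
clamp_seat T [(0.57, [324.4, 202.8])]
jaw_face S [(0.49, [317.3, 134.0])]
jaw_face T [(0.6, [325.6, 199.7])]
fixed_lip S [(0.59, [301.5, 129.8])]
fixed_lip T [(0.71, [320.8, 197.6])]
handle S [(0.73, [303.2, 117.9])]
handle T [(0.76, [360.6, 183.6]), (0.45, [288.4, 140.5])]
```

View pics/c3.png

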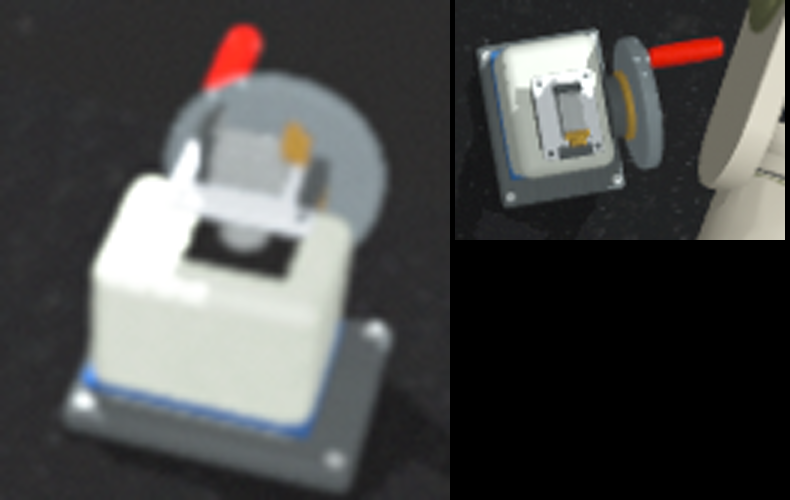

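```bash
python3 - <<'E'
from pl import *; import pickle
from f import p,W
S,T=pickle.load(open("c3.pkl","rb"))
D=np.zeros((600,800,3),np.uint8)
D[:,:400]=cv2.resize(S["img"][118:160,296:324,::-1],(400,600),interpolation=cv2.INTER_CUBIC); D[:480,400:]=cv2.resize(T["img"][186:222,309:339,::-1],(400,480),interpolation=cv2.INTER_CUBIC)
cv2.imwrite("pics/c4.png",D)
print(onplane(T,[324,202],190),onplane(S,[309.3,131],190),tri([S,T],[[309.3,131],[324,202]]))
E
```

```text
[549.43455795  11.67939155] [550.92019203   4.3169964 ] (array([548.77991443,  12.52175324, 196.31181567]), np.float64(0.18931446949011388))
```

View pics/c4.png

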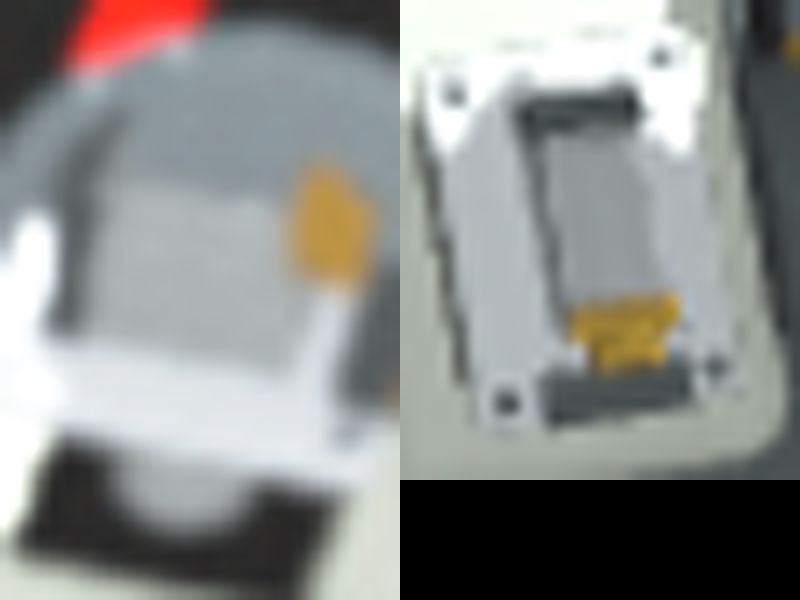

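```bash
python3 - <<'E'
from pl import *; import pickle
from f import p,W
S,T=pickle.load(open("c3.pkl","rb"))
a=onplane(T,[322.8,195.1],197);b=onplane(T,[325.4,208],197);d=a-b;print(a,b,np.hypot(*d),np.arctan2(d[1],d[0]))
c=onplane(T,[323.8,201.6],188);print(c)
# outer corners of plate & edges for yaw: left edge of bed etc
for q in([(440,150),(480,410)],[(525,110),(572,320)],[(640,130),(690,290)],[(575,330),(680,297)],[(520,100),(640,95)],[(545,420),(690,395)]):
    u=[onplane(T,[308.5+(x-400)/13.33,185.5+y/13.33],190) for x,y in q]; e=u[0]-u[1]; print(np.arctan2(e[1],e[0]).round(3))
i=T["img"][165:200,340:372].astype(int); m=(i[...,0]>150)&(i[...,1]<80)&(i[...,2]<80); r,cc=np.nonzero(m); pts=np.c_[cc+340,r+165].astype(np.float32)
(bx,by),(vx)=cv2.minAreaRect(pts)[0],cv2.fitLine(pts,cv2.DIST_L2,0,.01,.01).ravel()
print("handle",bx,by,vx); h=np.array([bx,by])
u=onplane(T,h,142)-onplane(T,h+5*vx[:2],142); print(np.arctan2(u[1],u[0])-np.pi/2, [ (z,onplane(T,h,z)) for z in(135,145)])
E
```

```text
[567.93733145  15.31262119] [533.00969276   9.65512152] 35.38286657832925 0.16058303013315148
[550.58640295  11.85984453]
0.116
0.182
0.265
1.84
1.581
1.707
handle 360.4864807128906 181.9189453125 [ 9.8512936e-01 -1.7181435e-01  3.6050684e+02  1.8195206e+02]
0.14018450681846994 [(135, array([ 604.75638546, -104.41353109])), (145, array([ 604.04966486, -101.894539  ]))]
```

```bash
python3 - <<'E'
from rig import ctrl; from pl import *
p,R=cur(ctrl.sense()); D=down(.94)
plan(p,R,[([462,394.3,280],D,12,-.2),([462,394.3,100],D,5,-.2),([462,394.3,40],D,3,-.2)])
E
```

```text
[ [-0.2,0.0433,-0.0062,0.0028,0.0,0.0,0.062],
[-0.2,0.0429,-0.0088,0.0028,0.0,0.0,0.062],
[-0.2,0.0422,-0.0115,0.0028,0.0,0.0,0.062],
[-0.2,0.0414,-0.0141,0.0028,0.0,0.0,0.062],
[-0.2,0.0405,-0.0167,0.0028,0.0,0.0,0.062],
[-0.2,0.0394,-0.0191,0.0028,0.0,0.0,0.062],
[-0.2,0.0381,-0.0216,0.0028,0.0,0.0,0.062],
[-0.2,0.0367,-0.0239,0.0028,0.0,0.0,0.062],
[-0.2,0.0351,-0.0261,0.0028,0.0,0.0,0.062],
[-0.2,0.0334,-0.0283,0.0028,0.0,0.0,0.062] ]
[ [-0.2,0.0316,-0.0303,0.0028,0.0,0.0,0.062],
[-0.2,0.0296,-0.0322,0.0028,0.0,0.0,0.062],
[-0.2,0.0,0.0,0.036,0.0,0.0,0.0],
[-0.2,0.0,0.0,0.036,0.0,0.0,0.0],
[-0.2,0.0,0.0,0.036,0.0,0.0,0.0],
[-0.2,0.0,0.0,0.036,0.0,0.0,0.0],
[-0.2,0.0,0.0,0.036,0.0,0.0,0.0],
[-0.2,0.0,0.0,0.02,0.0,0.0,0.0],
[-0.2,0.0,0.0,0.02,0.0,0.0,0.0],
[-0.2,0.0,0.0,0.02,0.0,0.0,0.0] ]
```

Request:
{"op": "send_rows", "data": {
  "targets": [
    [-0.2,0.0433,-0.0062,0.0028,0,0,0.062],
    [-0.2,0.0429,-0.0088,0.0028,0,0,0.062],
    [-0.2,0.0422,-0.0115,0.0028,0,0,0.062],
    [-0.2,0.0414,-0.0141,0.0028,0,0,0.062],
    [-0.2,0.0405,-0.0167,0.0028,0,0,0.062],
    [-0.2,0.0394,-0.0191,0.0028,0,0,0.062],
    [-0.2,0.0381,-0.0216,0.0028,0,0,0.062],
    [-0.2,0.0367,-0.0239,0.0028,0,0,0.062],
    [-0.2,0.0351,-0.0261,0.0028,0,0,0.062],
    [-0.2,0.0334,-0.0283,0.0028,0,0,0.062]
  ]
}}

```text
time_s: 15.9
eef_pos: [483.2, 311.0, 285.1]
ee_rot: [0.0, 0.861, 0.508, 0.0]
force: [0.7, 0.0, 1.2]
grip_width: 0.601
grip_force: 0.0
```

Request:
{"op": "send_rows", "data": {
  "targets": [
    [-0.2,0.0316,-0.0303,0.0028,0,0,0.062],
    [-0.2,0.0296,-0.0322,0.0028,0,0,0.062],
    [-0.2,0,0,0.036,0,0,0],
    [-0.2,0,0,0.036,0,0,0],
    [-0.2,0,0,0.036,0,0,0],
    [-0.2,0,0,0.036,0,0,0],
    [-0.2,0,0,0.036,0,0,0],
    [-0.2,0,0,0.03,0,0,0],
    [-0.2,0,0,0.02,0,0,0],
    [-0.2,0,0,0,0,0,0]
  ]
}}

```text
time_s: 17.15
eef_pos: [460.4, 393.7, 48.3]
ee_rot: [0.0, 0.891, 0.455, -0.001]
force: [1.2, 0.3, 0.5]
grip_width: 0.604
grip_force: 0.0
```

```bash
python3 lk.py; python3 - <<'E'
from rig import ctrl; from pl import *
s=ctrl.sense();p,R=cur(s)
S=ctrl.capture("scene");T=ctrl.capture("top")
D=np.zeros((480,800,3),np.uint8)
q=proj(S,p);x,y=int(q[0])-25,int(q[1])-30; D[:,:400]=cv2.resize(S["img"][y:y+60,x:x+50,::-1],(400,480),interpolation=cv2.INTER_CUBIC)
print("S off",x,y,"tcp",q)
q=proj(T,p);x,y=int(q[0])-25,int(q[1])-30; D[:,400:]=cv2.resize(T["img"][y:y+60,x:x+50,::-1],(400,480),interpolation=cv2.INTER_CUBIC)
print("T off",x,y,"tcp",q)
cv2.imwrite("pics/c5.png",D)
E
```

```text
17.15 [460.4 393.7  48.3] F [1.2 0.3 0.5] M [ 0.03 -0.01  0.04] w 0.604 gf 0.0 j [0.51 0.68 1.44 0.   1.03 1.14]
[[0.587, 0.81, -0.002], [0.81, -0.587, -0.001], [-0.003, -0.001, -1.0]]
S off 251 261 tcp [276.69378231 291.55454378]
T off 167 206 tcp [192.17198794 236.49833122]
```

View pics/c5.png

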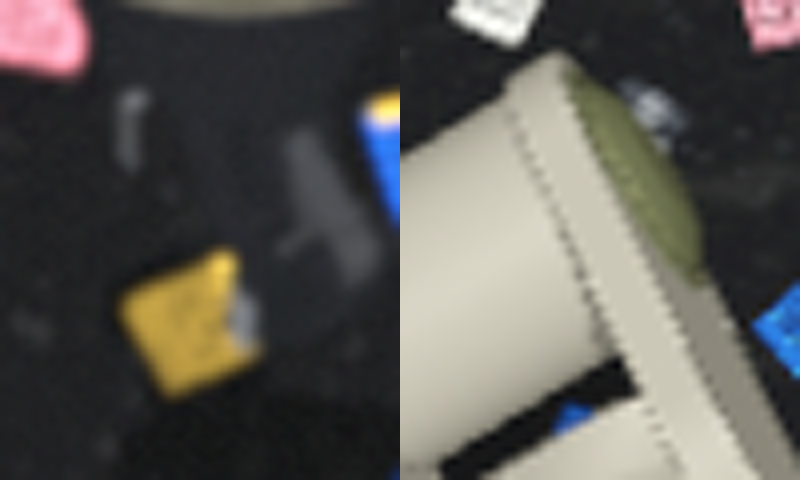

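```bash
python3 - <<'E'
from rig import ctrl; from pl import *
s=ctrl.sense();p,R=cur(s); S=ctrl.capture("scene")
for sy in(-1,1):
  for dx in(-11,0,11):
    for dz in(-2.5,-24): print(sy,dx,dz,((proj(S,p+R.apply([dx,sy*25.5,dz]))-[251,261])*8+4).round())
for X in([[461,394.3,6]],[[463,394.3,6]],): print(((proj(S,X[0])-[251,261])*8).round())
E
```

```text
-1 -11 -2.5 [287. 300.]
-1 -11 -24 [291. 261.]
-1 0 -2.5 [252. 317.]
-1 0 -24 [254. 279.]
-1 11 -2.5 [216. 335.]
-1 11 -24 [218. 297.]
1 -11 -2.5 [196. 151.]
1 -11 -24 [197. 110.]
1 0 -2.5 [161. 167.]
1 0 -24 [162. 127.]
1 11 -2.5 [126. 183.]
1 11 -24 [127. 143.]
[200. 318.]
[193. 315.]
```

Request:
{"op": "send_rows", "data": {
  "targets": [
    [-0.2,0.0014,0.001,0.015,0,0,0],
    [-0.2,0,0,0.015,0,0,0],
    [-0.2,0,0,0.01,0,0,0],
    [-0.2,0,0,0.0055,0,0,0],
    [-0.2,0,0,0,0,0,0],
    [0.2,0,0,0,0,0,0],
    [1,0,0,0,0,0,0],
    [1,0,0,0,0,0,0],
    [1,0,0,0,0,0,0],
    [1,0,0,0,0,0,0]
  ],
  "squeeze": 40
}}

```text
time_s: 18.55
eef_pos: [463.0, 394.9, 4.7]
ee_rot: [-0.0, 0.891, 0.455, 0.001]
force: [-1.7, -0.5, 4.6]
grip_width: 0.29
grip_force: 39.5
```

```bash
python3 lk.py
```

```text
18.55 [463.  394.9   4.7] F [-1.7 -0.5  4.6] M [-0.12  0.15 -0.04] w 0.29 gf 39.5 j [0.51 0.74 1.45 0.   0.94 1.14]
[[0.587, 0.81, 0.001], [0.81, -0.587, 0.001], [0.001, 0.0, -1.0]]
```

Request:
{"op": "send_rows", "data": {
  "targets": [
    [0.1,0,0,0,0,0,0],
    [0.1,0,0,0,0,0,0],
    [0.1,0,0,0.0012,0,0,0],
    [0.1,0,0,0.0012,0,0,0],
    [0.1,0,0,0.001,0,0,0],
    [0.1,0,0,0,0,0,0],
    [0.1,0,0,0,0,0,0],
    [0.1,0,0,0,0,0,0],
    [0.1,0,0,0,0,0,0],
    [0.1,0,0,0,0,0,0]
  ]
}}

```text
time_s: 19.8
eef_pos: [462.7, 394.7, 0.6]
ee_rot: [-0.0, 0.891, 0.455, 0.0]
force: [0.0, 0.2, 0.0]
grip_width: 0.453
grip_force: 0.0
```

```bash
python3 lk.py
```

```text
19.8 [462.7 394.7   0.6] F [0.  0.2 0. ] M [-0.02 -0.01  0.04] w 0.453 gf 0.0 j [ 0.51  0.75  1.45 -0.    0.94  1.14]
[[0.587, 0.81, 0.0], [0.81, -0.587, 0.0], [0.0, 0.0, -1.0]]
```

Request:
{"op": "send_rows", "data": {
  "targets": [
    [0.1,0,0,-0.0005,0,0,0],
    [0.3,0,0,0,0,0,0],
    [1,0,0,0,0,0,0],
    [1,0,0,0,0,0,0],
    [1,0,0,0,0,0,0],
    [1,0,0,0,0,0,0],
    [1,0,0,0,0,0,0],
    [1,0,0,0,0,0,0],
    [1,0,0,0,0,0,0],
    [1,0,0,0,0,0,0]
  ],
  "squeeze": 60
}}

```text
time_s: 21.05
eef_pos: [462.8, 394.8, 1.5]
ee_rot: [0.0, 0.891, 0.455, 0.0]
force: [-1.2, -0.3, 4.7]
grip_width: 0.296
grip_force: 59.3
```

```bash
python3 lk.py; python3 - <<'E'
from rig import ctrl; from pl import *
from scipy.spatial.transform import Rotation as Rn
p,R=cur(ctrl.sense()); a=.13; D0=down(a); ay=(-np.sin(a),np.cos(a),0)
# sign check of tilt
for t in(.436,-.436): print(t,down(a,t,ay).apply([1,0,0]).round(2),down(a,t,ay).apply([0,0,1]).round(2))
plan(p,R,[([p[0],p[1],260],R,5,1),([552,12.5,260],D0,10,1),([552,12.5,235],D0,5,1)])
E
```

```text
21.05 [462.8 394.8   1.5] F [-1.2 -0.3  4.7] M [-0.14  0.11 -0.01] w 0.296 gf 59.3 j [ 0.51  0.75  1.45 -0.    0.94  1.14]
[[0.587, 0.81, 0.001], [0.81, -0.587, 0.0], [0.001, 0.0, -1.0]]
0.436 [ 0.9   0.12 -0.42] [-0.42 -0.05 -0.91]
-0.436 [0.9  0.12 0.42] [ 0.42  0.05 -0.91]
[ [1.0,0.0,0.0,-0.0517,0.0,0.0,0.0],
[1.0,0.0,0.0,-0.0517,0.0,0.0,0.0],
[1.0,0.0,0.0,-0.0517,0.0,0.0,0.0],
[1.0,0.0,0.0,-0.0517,0.0,0.0,0.0],
[1.0,0.0,0.0,-0.0517,0.0,0.0,0.0],
[1.0,-0.0257,0.0296,0.0,0.0,0.0,0.081],
[1.0,-0.0232,0.0316,0.0,0.0,0.0,0.081],
[1.0,-0.0206,0.0334,0.0,0.0,0.0,0.081],
[1.0,-0.0178,0.035,0.0,0.0,0.0,0.081],
[1.0,-0.0149,0.0363,0.0,0.0,0.0,0.081] ]
[ [1.0,-0.0119,0.0374,0.0,0.0,0.0,0.081],
[1.0,-0.0088,0.0383,0.0,0.0,0.0,0.081],
[1.0,-0.0057,0.0388,0.0,0.0,0.0,0.081],
[1.0,-0.0025,0.0392,0.0,0.0,0.0,0.081],
[1.0,0.0007,0.0392,0.0,0.0,0.0,0.081],
[1.0,0.0,0.0,0.005,0.0,0.0,0.0],
[1.0,0.0,0.0,0.005,0.0,0.0,0.0],
[1.0,0.0,0.0,0.005,0.0,0.0,0.0],
[1.0,0.0,0.0,0.005,0.0,0.0,0.0],
[1.0,0.0,0.0,0.005,0.0,0.0,0.0] ]
```

Request:
{"op": "send_rows", "data": {
  "targets": [
    [1,0,0,-0.03,0,0,0],
    [1,0,0,-0.055,0,0,0],
    [1,0,0,-0.06,0,0,0],
    [1,0,0,-0.06,0,0,0],
    [1,0,0,-0.055,0,0,0],
    [1,-0.0257,0.0296,0,0,0,0.081],
    [1,-0.0232,0.0316,0,0,0,0.081],
    [1,-0.0206,0.0334,0,0,0,0.081],
    [1,-0.0178,0.035,0,0,0,0.081],
    [1,-0.0149,0.0363,0,0,0,0.081]
  ]
}}

```text
time_s: 22.3
eef_pos: [507.4, 202.4, 260.8]
ee_rot: [-0.0, 0.964, 0.265, -0.0]
force: [0.4, -0.3, 0.1]
grip_width: 0.298
grip_force: 59.0
```

Request:
{"op": "send_rows", "data": {
  "targets": [
    [1,-0.0119,0.0374,0,0,0,0.081],
    [1,-0.0088,0.0383,0,0,0,0.081],
    [1,-0.0057,0.0388,0,0,0,0.081],
    [1,-0.0025,0.0392,0,0,0,0.081],
    [1,0.0007,0.0392,0,0,0,0.081],
    [1,0,0,0,0,0.109,0],
    [1,0,0,0,0,0.109,0],
    [1,0,0,0,0,0.109,0],
    [1,0,0,0,0,0.109,0],
    [1,0,0,0,0,0,0]
  ]
}}

```text
time_s: 23.55
eef_pos: [551.4, 12.6, 260.7]
ee_rot: [-0.015, 0.974, 0.065, 0.215]
force: [0.2, -0.5, -0.1]
grip_width: 0.297
grip_force: 59.1
```

```bash
python3 lk.py; python3 - <<'E'
from rig import ctrl; from pl import *
s=ctrl.sense();p,R=cur(s)
S=ctrl.capture("scene");T=ctrl.capture("top")
D=np.zeros((480,800,3),np.uint8)
x,y=290,100; D[:,:400]=cv2.resize(S["img"][y:y+60,x:x+50,::-1],(400,480),interpolation=cv2.INTER_CUBIC)
x,y=300,175; D[:,400:]=cv2.resize(T["img"][y:y+60,x:x+50,::-1],(400,480),interpolation=cv2.INTER_CUBIC)
for c,o in((S,[290,100]),(T,[300,175])):
    for dx in(-19,0,19): print([((proj(c,p+R.apply([dx,sy,-1.5+1.5]))-o)*8+4).round().tolist() for sy in(14,-14)])
cv2.imwrite("pics/c6.png",D)
E
```

```text
23.55 [551.4  12.6 260.7] F [ 0.2 -0.5 -0.1] M [-0.03  0.27  0.03] w 0.297 gf 59.1 j [-0.27  0.13  1.71  0.21  0.91  1.07]
[[0.899, 0.133, 0.417], [0.12, -0.991, 0.056], [0.421, -0.0, -0.907]]
[[228.0, 90.0], [208.0, 139.0]]
[[177.0, 59.0], [156.0, 107.0]]
[[126.0, 27.0], [103.0, 75.0]]
[[276.0, 254.0], [190.0, 269.0]]
[[271.0, 200.0], [185.0, 215.0]]
[[267.0, 145.0], [180.0, 160.0]]
```

View pics/c6.png

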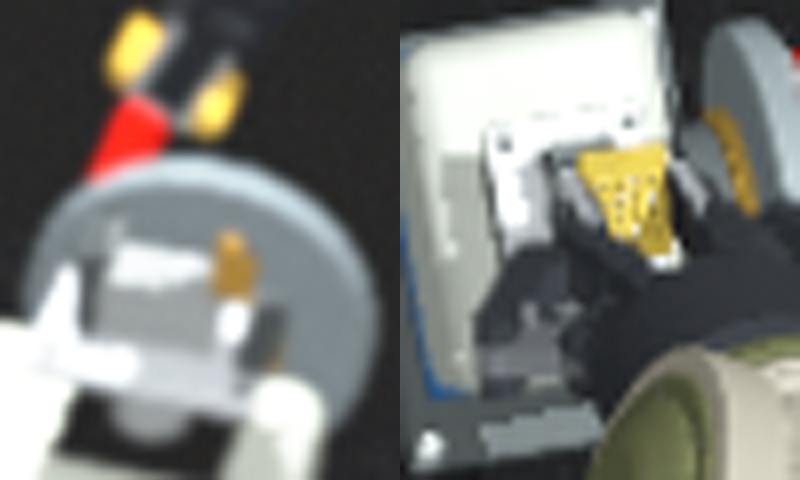

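```bash
python3 - <<'E'
from rig import ctrl; from pl import *
p,R=cur(ctrl.sense()); a=.13; ay=(-np.sin(a),np.cos(a),0)
D=down(a,-.524,ay)
plan(p,R,[([557.9,13.2,225],D,5,1),([557.9,13.2,205],D,3,1)])
E
```

```text
[ [1.0,-0.0021,0.0,0.007,0.0,0.018,0.001],
[1.0,-0.0022,0.0,0.007,0.0,0.018,0.001],
[1.0,-0.0023,0.0,0.007,0.0,0.018,0.001],
[1.0,-0.0025,0.0,0.0069,0.0,0.018,0.001],
[1.0,-0.0026,0.0,0.0069,0.0,0.018,0.001],
[1.0,-0.0033,0.0,0.0058,0.0,0.0,0.0],
[1.0,-0.0033,0.0,0.0058,0.0,0.0,0.0],
[1.0,-0.0033,0.0,0.0058,0.0,0.0,0.0] ]
```

Request:
{"op": "send_rows", "data": {
  "targets": [
    [1,-0.0021,0,0.007,0,0.018,0],
    [1,-0.0022,0,0.007,0,0.018,0],
    [1,-0.0023,0,0.007,0,0.018,0],
    [1,-0.0025,0,0.0069,0,0.018,0],
    [1,-0.0026,0,0.0069,0,0.018,0],
    [1,-0.0033,0,0.0058,0,0,0],
    [1,-0.0033,0,0.0058,0,0,0],
    [1,-0.0033,0,0.0058,0,0,0],
    [1,0,0,0,0,0,0],
    [1,0,0,0,0,0,0]
  ]
}}

```text
time_s: 24.9
eef_pos: [558.0, 13.4, 205.0]
ee_rot: [-0.017, 0.963, 0.065, 0.26]
force: [0.0, -0.3, -0.1]
grip_width: 0.299
grip_force: 59.1
```

```bash
python3 lk.py; python3 - <<'E'
from rig import ctrl; from pl import *
S=ctrl.capture("scene");T=ctrl.capture("top")
D=np.zeros((480,800,3),np.uint8)
x,y=290,100; D[:,:400]=cv2.resize(S["img"][y:y+60,x:x+50,::-1],(400,480),interpolation=cv2.INTER_CUBIC)
x,y=300,175; D[:,400:]=cv2.resize(T["img"][y:y+60,x:x+50,::-1],(400,480),interpolation=cv2.INTER_CUBIC)
cv2.imwrite("pics/c7.png",D)
E
```

```text
24.9 [558.   13.4 205. ] F [ 0.  -0.3 -0.1] M [-0.05  0.29 -0.05] w 0.299 gf 59.1 j [-0.28  0.17  1.85  0.34  0.66  0.94]
[[0.857, 0.133, 0.498], [0.115, -0.991, 0.067], [0.502, 0.0, -0.865]]
```

View pics/c7.png

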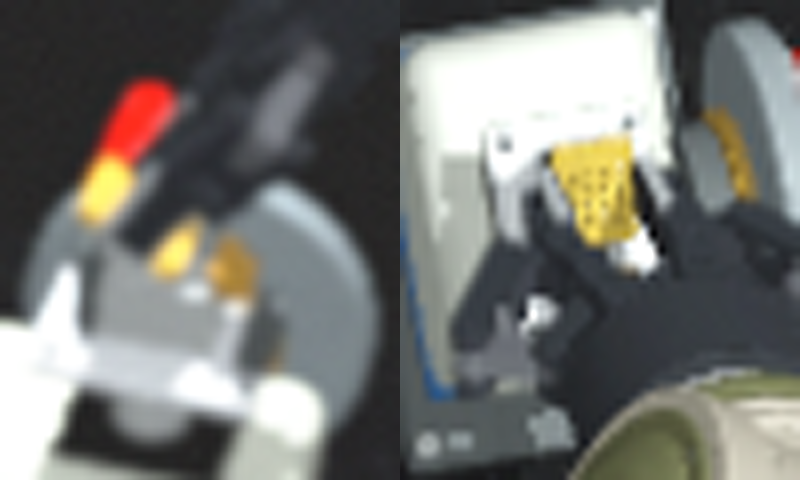

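Request:
{"op": "send_rows", "data": {
  "targets": [
    [1,-0.0008,0,0.0014,0,0,0],
    [1,-0.0008,0,0.0014,0,0,0],
    [1,-0.0008,0,0.0014,0,0,0],
    [1,-0.0005,0,0.0009,0,0,0],
    [1,0,0,0,0,0,0],
    [1,0,0,0,0,0,0],
    [1,0,0,0,0,0,0],
    [1,0,0,0,0,0,0],
    [1,0,0,0,0,0,0],
    [1,0,0,0,0,0,0]
  ]
}}

```text
time_s: 26.25
eef_pos: [558.0, 13.4, 198.9]
ee_rot: [-0.017, 0.963, 0.065, 0.259]
force: [-0.1, -0.6, -0.5]
grip_width: 0.298
grip_force: 59.1
```

```bash
python3 lk.py
```

```text
26.25 [558.   13.4 198.9] F [-0.1 -0.6 -0.5] M [-0.04  0.22  0.05] w 0.298 gf 59.1 j [-0.28  0.18  1.86  0.34  0.64  0.93]
[[0.857, 0.133, 0.498], [0.115, -0.991, 0.067], [0.502, 0.0, -0.865]]
```

Request:
{"op": "send_rows", "data": {
  "targets": [
    [1,-0.00025,0,0.00043,0,0,0],
    [1,-0.00025,0,0.00043,0,0,0],
    [1,-0.00025,0,0.00043,0,0,0],
    [1,0,0,0,0,0,0],
    [1,0,0,0,0,0,0],
    [1,0,0,0,0,0,0],
    [1,0,0,0,0,0,0],
    [1,0,0,0,0,0,0],
    [1,0,0,0,0,0,0],
    [1,0,0,0,0,0,0]
  ]
}}

```text
time_s: 27.5
eef_pos: [558.1, 13.4, 197.7]
ee_rot: [-0.017, 0.963, 0.065, 0.26]
force: [-2.4, 1.1, 5.7]
grip_width: 0.301
grip_force: 59.7
```

```bash
python3 lk.py
```

```text
27.5 [558.1  13.4 197.7] F [-2.4  1.1  5.7] M [0.1  0.08 0.03] w 0.301 gf 59.7 j [-0.28  0.18  1.86  0.35  0.64  0.93]
[[0.857, 0.133, 0.498], [0.115, -0.991, 0.067], [0.503, 0.0, -0.864]]
```

Request:
{"op": "send_rows", "data": {
  "targets": [
    [1,0.0003,0,-0.0005,0,0,0],
    [1,-0.0009,0,-0.0005,0,0,0],
    [1,-0.0009,0,-0.0005,0,0,0],
    [1,-0.0009,0,-0.0005,0,0,0],
    [1,-0.0009,0,-0.0005,0,0,0],
    [1,0,0,0,0,0,0],
    [1,0,0,0,0,0,0],
    [1,0,0,0,0,0,0],
    [1,0,0,0,0,0,0],
    [1,0,0,0,0,0,0]
  ]
}}

```text
time_s: 28.75
eef_pos: [553.9, 12.9, 197.9]
ee_rot: [-0.017, 0.963, 0.065, 0.259]
force: [0.1, -0.1, -0.6]
grip_width: 0.298
grip_force: 59.0
```

```bash
python3 lk.py
```

```text
28.75 [553.9  12.9 197.9] F [ 0.1 -0.1 -0.6] M [-0.01  0.29  0.04] w 0.298 gf 59.0 j [-0.29  0.17  1.87  0.35  0.64  0.92]
[[0.857, 0.133, 0.498], [0.115, -0.991, 0.067], [0.502, -0.0, -0.865]]
```

Request:
{"op": "send_rows", "data": {
  "targets": [
    [1,-0.0007,0,-0.0005,0,0,0],
    [1,-0.0009,0,-0.0005,0,0,0],
    [1,0,0,0,0,0,0],
    [1,0,0,0,0,0,0],
    [1,0,0,0,0,0,0],
    [1,0,0,0,0,0,0],
    [1,0,0,0,0,0,0],
    [1,0,0,0,0,0,0],
    [1,0,0,0,0,0,0],
    [1,0,0,0,0,0,0]
  ]
}}

```text
time_s: 30.0
eef_pos: [552.0, 12.6, 197.9]
ee_rot: [-0.017, 0.963, 0.065, 0.259]
force: [0.4, -0.5, -0.7]
grip_width: 0.298
grip_force: 59.0
```

```bash
python3 lk.py
```

```text
30.0 [552.   12.6 197.9] F [ 0.4 -0.5 -0.7] M [-0.04  0.28  0.05] w 0.298 gf 59.0 j [-0.29  0.17  1.88  0.35  0.64  0.92]
[[0.857, 0.133, 0.498], [0.115, -0.991, 0.067], [0.502, -0.0, -0.865]]
```

Request:
{"op": "send_rows", "data": {
  "targets": [
    [1,-0.0009,0,-0.0005,0,0,0],
    [1,-0.0009,0,-0.0005,0,0,0],
    [1,0,0,0,0,0,0],
    [1,0,0,0,0,0,0],
    [1,0,0,0,0,0,0],
    [1,0,0,0,0,0,0],
    [1,0,0,0,0,0,0],
    [1,0,0,0,0,0,0],
    [1,0,0,0,0,0,0],
    [1,0,0,0,0,0,0]
  ]
}}

```text
time_s: 31.25
eef_pos: [550.0, 12.3, 197.9]
ee_rot: [-0.017, 0.963, 0.065, 0.259]
force: [-0.6, -0.1, 0.4]
grip_width: 0.3
grip_force: 59.0
```

```bash
python3 lk.py
```

```text
31.25 [550.   12.3 197.9] F [-0.6 -0.1  0.4] M [-0.05  0.26 -0.02] w 0.3 gf 59.0 j [-0.29  0.16  1.88  0.35  0.64  0.91]
[[0.857, 0.133, 0.498], [0.115, -0.991, 0.067], [0.502, 0.0, -0.865]]
```

Request:
{"op": "send_rows", "data": {
  "targets": [
    [1,-0.0009,0,-0.0005,0,0,0],
    [1,-0.0009,0,-0.0005,0,0,0],
    [1,0,0,0,0,0,0],
    [1,0,0,0,0,0,0],
    [1,0,0,0,0,0,0],
    [1,0,0,0,0,0,0],
    [1,0,0,0,0,0,0],
    [1,0,0,0,0,0,0],
    [1,0,0,0,0,0,0],
    [1,0,0,0,0,0,0]
  ]
}}

```text
time_s: 32.5
eef_pos: [548.0, 12.0, 198.0]
ee_rot: [-0.017, 0.963, 0.065, 0.26]
force: [2.6, 0.3, -0.2]
grip_width: 0.299
grip_force: 59.1
```

```bash
python3 lk.py
```

```text
32.5 [548.  12. 198.] F [ 2.6  0.3 -0.2] M [ 0.07 -0.26  0.07] w 0.299 gf 59.1 j [-0.29  0.16  1.89  0.35  0.64  0.91]
[[0.857, 0.133, 0.498], [0.115, -0.991, 0.067], [0.502, 0.0, -0.865]]
```

Request:
{"op": "send_rows", "data": {
  "targets": [
    [1,-0.0009,0,-0.0005,0,0,0],
    [1,-0.0009,0,-0.0005,0,0,0],
    [1,-0.0009,0,-0.0005,0,0,0],
    [1,-0.0009,0,-0.0005,0,0,0],
    [1,-0.0009,0,-0.0005,0,0,0],
    [1,-0.0004,0,-0.0003,0,0,0],
    [1,0,0,0,0,0,0],
    [1,0,0,0,0,0,0],
    [1,0,0,0,0,0,0],
    [1,0,0,0,0,0,0]
  ]
}}

```text
time_s: 33.75
eef_pos: [542.8, 11.3, 198.2]
ee_rot: [-0.017, 0.963, 0.064, 0.26]
force: [6.5, 2.5, -0.2]
grip_width: 0.296
grip_force: 59.1
```

```bash
python3 lk.py
```

```text
33.75 [542.8  11.3 198.2] F [ 6.5  2.5 -0.2] M [ 0.35 -0.87  0.1 ] w 0.296 gf 59.1 j [-0.3   0.14  1.9   0.36  0.64  0.9 ]
[[0.856, 0.133, 0.499], [0.115, -0.991, 0.067], [0.503, 0.0, -0.864]]
```

```bash
python3 - <<'E'
from rig import ctrl; from pl import *
p,R=cur(ctrl.sense()); a=.13; ax=np.array([np.cos(a),np.sin(a),0]); ay=(-np.sin(a),np.cos(a),0)
X=lambda t:19*np.cos(t)+4.5*np.sin(t); Z=lambda t:19*np.sin(t)+1.5*np.cos(t)
t0=.527; w=[]
for t in list(np.linspace(t0,.22,7)[1:])+list(np.linspace(.22,0,6)[1:]):
    w.append((p+ax*(X(t)-X(t0))+np.array([0,0,Z(t)-Z(t0)]),down(a,-t,ay),1,1))
plan(p,R,w); print(w[5][0],w[-1][0])
E
```

```text
[ [1.0,-0.0002,0.0,0.0008,-0.001,-0.052,0.003],
[1.0,-0.0002,0.0,0.0008,0.0,-0.051,0.0],
[1.0,-0.0002,0.0,0.0009,0.0,-0.051,0.0],
[1.0,-0.0002,0.0,0.0009,0.0,-0.051,0.0],
[1.0,-0.0002,0.0,0.0009,0.0,-0.051,0.0],
[1.0,-0.0002,0.0,0.0009,0.0,-0.051,0.0],
[1.0,-0.0002,0.0,0.0008,0.0,-0.044,0.0],
[1.0,-0.0002,0.0,0.0008,0.0,-0.044,0.0],
[1.0,-0.0002,0.0,0.0008,0.0,-0.044,0.0],
[1.0,-0.0002,0.0,0.0008,0.0,-0.044,0.0] ]
[ [1.0,-0.0002,0.0,0.0008,0.0,-0.044,0.0] ]
[543.59342559  11.39762809 192.95609552] [543.07376303  11.3296888  188.84588651]
```

Request:
{"op": "send_rows", "data": {
  "targets": [
    [1,-0.0002,0,0.0008,0,-0.052,0],
    [1,-0.0002,0,0.0008,0,-0.051,0],
    [1,-0.0002,0,0.0009,0,-0.051,0],
    [1,-0.0002,0,0.0009,0,-0.051,0],
    [1,-0.0002,0,0.0009,0,-0.051,0],
    [1,-0.0002,0,0.0009,0,-0.051,0],
    [1,0,0,0,0,0,0],
    [1,0,0,0,0,0,0],
    [1,0,0,0,0,0,0],
    [1,0,0,0,0,0,0]
  ]
}}

```text
time_s: 35.0
eef_pos: [543.7, 11.4, 192.5]
ee_rot: [-0.007, 0.992, 0.066, 0.11]
force: [8.4, 1.6, -2.9]
grip_width: 0.296
grip_force: 59.4
```

```bash
python3 lk.py
```

```text
35.0 [543.7  11.4 192.5] F [ 8.4  1.6 -2.9] M [ 0.26 -1.15  0.05] w 0.296 gf 59.4 j [-0.23  0.27  1.67  0.09  0.99  1.16]
[[0.967, 0.133, 0.217], [0.13, -0.991, 0.029], [0.219, 0.0, -0.976]]
```

Request:
{"op": "send_rows", "data": {
  "targets": [
    [1,0,0,0.0008,0,-0.044,0],
    [1,0,0,0.0008,0,-0.044,0],
    [1,-0.0001,0,0.0008,0,-0.044,0],
    [1,-0.0001,0,0.0008,0,-0.044,0],
    [1,-0.0001,0,0.0008,0,-0.044,0],
    [1,0,0,0,0,0,0],
    [1,0,0,0,0,0,0],
    [1,0,0,0,0,0,0],
    [1,0,0,0,0,0,0],
    [1,0,0,0,0,0,0]
  ]
}}

```text
time_s: 36.25
eef_pos: [544.0, 11.5, 188.4]
ee_rot: [0.0, 0.998, 0.067, 0.0]
force: [6.4, 1.0, -3.0]
grip_width: 0.299
grip_force: 59.6
```

```bash
python3 lk.py
```

```text
36.25 [544.   11.5 188.4] F [ 6.4  1.  -3. ] M [ 0.26 -1.28  0.01] w 0.299 gf 59.6 j [-0.19  0.39  1.5   0.    1.25  1.24]
[[0.991, 0.133, 0.001], [0.133, -0.991, 0.0], [0.001, 0.0, -1.0]]
```

Request:
{"op": "send_rows", "data": {
  "targets": [
    [1,0,0,0.0005,0,0,0],
    [1,0,0,0.0005,0,0,0],
    [1,0,0,0.0005,0,0,0],
    [1,0,0,0,0,0,0],
    [1,0,0,0,0,0,0],
    [1,0,0,0,0,0,0],
    [1,0,0,0,0,0,0],
    [1,0,0,0,0,0,0],
    [1,0,0,0,0,0,0],
    [1,0,0,0,0,0,0]
  ]
}}

```text
time_s: 37.5
eef_pos: [544.1, 11.5, 187.7]
ee_rot: [0.0, 0.998, 0.067, 0.001]
force: [4.7, 1.7, 4.1]
grip_width: 0.299
grip_force: 60.4
```

```bash
python3 lk.py
```

```text
37.5 [544.1  11.5 187.7] F [4.7 1.7 4.1] M [ 0.33 -0.87  0.04] w 0.299 gf 60.4 j [-0.19  0.39  1.51  0.    1.24  1.24]
[[0.991, 0.133, 0.001], [0.133, -0.991, -0.0], [0.001, 0.0, -1.0]]
```

Request:
{"op": "send_rows", "data": {
  "targets": [
    [1,0.0005,0,0,0,0,0],
    [1,0.0005,0,0,0,0,0],
    [1,0.0005,0,0,0,0,0],
    [1,0.0005,0,0,0,0,0],
    [1,0.0005,0,0,0,0,0],
    [1,0,0,0,0,0,0],
    [1,0,0,0,0,0,0],
    [1,0,0,0,0,0,0],
    [1,0,0,0,0,0,0],
    [1,0,0,0,0,0,0]
  ]
}}

```text
time_s: 38.75
eef_pos: [545.9, 11.7, 187.6]
ee_rot: [0.0, 0.998, 0.067, -0.0]
force: [2.0, 0.2, 6.7]
grip_width: 0.299
grip_force: 60.6
```

```bash
python3 lk.py
```

```text
38.75 [545.9  11.7 187.6] F [2.  0.2 6.7] M [ 0.2  -0.29  0.08] w 0.299 gf 60.6 j [-0.19  0.4   1.5  -0.    1.25  1.24]
[[0.991, 0.133, -0.001], [0.133, -0.991, -0.0], [-0.001, 0.0, -1.0]]
```

Request:
{"op": "send_rows", "data": {
  "targets": [
    [1,0.0005,0,-0.0005,0,0,0],
    [1,0.0005,0,0,0,0,0],
    [1,0.0005,0,0,0,0,0],
    [1,0.0005,0,0,0,0,0],
    [1,0,0,0,0,0,0],
    [1,0,0,0,0,0,0],
    [1,0,0,0,0,0,0],
    [1,0,0,0,0,0,0],
    [1,0,0,0,0,0,0],
    [1,0,0,0,0,0,0]
  ]
}}

```text
time_s: 40.0
eef_pos: [547.3, 12.0, 187.6]
ee_rot: [0.0, 0.998, 0.067, -0.001]
force: [-1.3, -0.7, 5.5]
grip_width: 0.296
grip_force: 60.6
```

```bash
python3 lk.py
```

```text
40.0 [547.3  12.  187.6] F [-1.3 -0.7  5.5] M [-0.07  0.36  0.06] w 0.296 gf 60.6 j [-0.19  0.4   1.49 -0.    1.25  1.25]
[[0.991, 0.134, -0.003], [0.134, -0.991, -0.0], [-0.003, 0.0, -1.0]]
```

Request:
{"op": "send_rows", "data": {
  "targets": [
    [0.2,0,0,0,0,0,0],
    [0,0,0,0,0,0,0],
    [0,0,0,0,0,0,0],
    [0,0,0,0,0,0,0],
    [0,0,0,-0.005,0,0,0],
    [0,0,0,-0.015,0,0,0],
    [0,0,0,-0.025,0,0,0],
    [0,0,0,-0.04,0,0,0],
    [0,0,0,-0.04,0,0,0],
    [0,0,0,-0.03,0,0,0]
  ]
}}

```text
time_s: 41.25
eef_pos: [548.0, 12.1, 345.7]
ee_rot: [0.0, 0.998, 0.067, 0.001]
force: [0.4, 0.2, -1.1]
grip_width: 0.499
grip_force: 0.0
```

```bash
python3 lk.py; python3 - <<'E'
from rig import ctrl; from pl import *
p,R=cur(ctrl.sense())
plan(p,R,[([430,150,350],R,6,0)])
E
```

```text
41.25 [548.   12.1 345.7] F [ 0.4  0.2 -1.1] M [-0.04 -0.03 -0.06] w 0.499 gf 0.0 j [-0.19  0.32  1.2  -0.    1.62  1.25]
[[0.991, 0.133, 0.002], [0.133, -0.991, -0.001], [0.002, 0.001, -1.0]]
[ [0.0,-0.0164,-0.0254,-0.0008,0.0,0.0,0.0],
[0.0,-0.0164,-0.0254,-0.0008,0.0,0.0,0.0],
[0.0,-0.0164,-0.0254,-0.0008,0.0,0.0,0.0],
[0.0,-0.0164,-0.0254,-0.0008,0.0,0.0,0.0],
[0.0,-0.0164,-0.0254,-0.0008,0.0,0.0,0.0],
[0.0,-0.0164,-0.0254,-0.0008,0.0,0.0,0.0] ]
```

Request:
{"op": "send_rows", "data": {
  "targets": [
    [0,-0.03,0,0,0,0,0],
    [0,-0.03,0,0,0,0,0],
    [0,-0.03,0,0,0,0,0],
    [0,-0.03,0,0,0,0,0],
    [0,-0.03,0,0,0,0,0],
    [0,-0.03,0,0,0,0,0],
    [0,0,0,0,0,0,0],
    [0,0,0,0,0,0,0],
    [0,0,0,0,0,0,0],
    [0,0,0,0,0,0,0]
  ]
}}

```text
time_s: 42.5
eef_pos: [370.0, -11.9, 342.7]
ee_rot: [-0.0, 0.998, 0.067, -0.001]
force: [-0.3, -0.1, -0.0]
grip_width: 0.498
grip_force: 0.0
```

```bash
python3 - <<'E'
from rig import ctrl; from pl import *
show(ctrl.sense())
S=ctrl.capture("scene");T=ctrl.capture("top"); P=[]
for n,c,(x,y,w,h) in(("S",S,(290,110,40,45)),("T",T,(305,185,40,35))):
    i=c["img"][y:y+h,x:x+w].astype(int); r,g,b=i[...,0],i[...,1],i[...,2]; m=(r>170)&(g>130)&(b<130)&(r-b>80)
    q=(r>100)&(r-b>60)&~m
    def st(m):
        rr,cc=np.nonzero(m); return (len(rr),round(cc.mean()+x,1),round(rr.mean()+y,1),cv2.boxPoints(cv2.minAreaRect(np.c_[cc+x,rr+y].astype(np.float32))).round(1).tolist()) if len(rr)>3 else None
    print(n,"yellow",st(m),"brass",st(q)); P.append(st(m)[1:3])
    for s,e in(((-19,-14),0),((-19,14),0),((19,14),0),((19,-14),0)): 
        a=.13; print(proj(c,np.array([548.3-.9,12,192.5])+[s[0]*np.cos(a)-s[1]*np.sin(a),s[0]*np.sin(a)+s[1]*np.cos(a),0]).round(1),end=" ")
    print()
    print("\n".join("".join("Y" if m[k,l] else "b" if q[k,l] else "r" if r[k,l]>150 and g[k,l]<80 else "#" if r[k,l]>200 else "." for l in range(w)) for k in range(h)))
print(tri([S,T],P))
for q in["yellow_cassette_mid","clamp_seat"]:
    for n,c in(("S",S),("T",T)): print(q,n,[(round(d["score"],2),np.round(d["point"],1).tolist()) for d in ctrl.landmark_of(q,c)[:3]])
E
```

```text
42.5 [370.  -11.9 342.7] F [-0.3 -0.1 -0. ] M [-0.01  0.    0.  ] w 0.498 gf 0.0 j [-0.35 -0.1   1.68 -0.    1.57  1.09]
S yellow (141, np.float64(312.2), np.float64(132.8), [[301.6000061035156, 135.39999389648438], [303.0, 127.19999694824219], [322.6000061035156, 130.39999389648438], [321.20001220703125, 138.6999969482422]]) brass (119, np.float64(307.5), np.float64(118.5), [[295.70001220703125, 114.5], [310.29998779296875, 108.0999984741211], [322.20001220703125, 135.5], [307.5, 141.89999389648438]])
[317.9 130.5] [315.4 136.8] [301.2 133.9] [303.9 127.7] 
................bbbbbb..................
...............bbbbbbb..................
...............bbbbbbbb.................
..............bbbbbbbbb.................
..............bbbbbbbbb.................
.............bbbbbbbbbb.................
.............bbbbbbbbb..................
............bbbbbbbbbb..................
............bbbbbbbbb...................
............bbbbbbbb....................
...........bbbbbbb##....................
...........bbbb############.............
............b###............##..........
..
[... 2783 characters left out ...]
.#......##......bbYYYYb.##.####........
..#......###.......YYYYY.....###........
..#.......###......bbb.......###........
..##......##..............#######.......
...#......#...............#######.......
...#......####..........########........
...#..................##########........
...#...............##########...........
(array([541.56393674,  12.37634375, 192.86997744]), np.float64(0.6077815421916171))
yellow_cassette_mid S [(0.77, [265.3, 338.6]), (0.71, [307.8, 321.0]), (0.69, [303.1, 281.3])]
yellow_cassette_mid T [(0.58, [323.8, 202.0]), (0.57, [219.8, 241.7]), (0.57, [168.5, 240.5])]
clamp_seat S [(0.77, [308.4, 133.5])]
clamp_seat T [(0.88, [324.5, 203.1]), (0.26, [181.3, 205.1])]
```

```bash
python3 -c "
from rig import ctrl; print(ctrl.finish_job())"
```

```text
the job is handed in; nothing more can be done
None
```

The job is handed in at about 43 s on the robot's clock: the handwheel was let go past the stiff spot and rests in its parking notch, and the yellow cassette lies flat in the clamp by pixel and force readings. I didn't tug it to confirm the fixed lip holds it, and I didn't check the other cassettes, bottles or beaker in a final picture.

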